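# Reset the make-up station: paint box and tub back in their row

## Task

Reset the make-up station for the next performer by pushing, without picking anything up. Push the flat paint box along the table into the inner corner of the wooden organiser, its long back edge flush against the low step and its end against the drawer pedestal, and push the big lidded tub up against the same step, snug beside the paint box's free end. Leave everything else on the table where it is.

Things in the scene. Friction and masses are not known exactly. Their poses are not given: they have to be found in the camera images.
- organiser: Fixed wooden pot stand with a drawer pedestal at its left end. Origin: its inner corner at table height, where the low step meets the pedestal. Its x points away from the robot, y to the left (turned up to 0.12 rad). The low step's upright front face is the plane x = 0 from y = -500 to 0 mm; the pedestal's inner side is the plane y = 0 from x = -110 to 0 mm.
- step_front (a point): Top edge of the organiser's low step, in its front face, 204 mm right of the corner. The step is 45 mm high and 70 mm deep; tins 10 mm high lie on it, 22 mm or more behind the face. Behind it a back step, 95 mm high, carries pots and bottles to about 193 mm.
- pedestal_top (a point): Centre of the drawer pedestal's top, 133 mm up. The pedestal is 140 mm wide (organiser y 0 to 140 mm), two small drawers face the robot, things on it reach 190 mm.
- palette: Flat paint box, black plastic, 90 mm (its x) by 160 mm (its y), 26 mm high, white top with ten round paint pans. 0.25 to 0.5 kg, slides. Origin: centre of its underside; x points roughly away from the robot: long back edge at x = +45 mm, left end y = +80 mm, free (right) end y = -80 mm. In place its origin is at x = -45, y = -80 mm of the organiser, axes parallel.
- tub: Big round tub with ribbed screw lid, white plastic, 88 mm across and 60 mm high, upright, 0.22 to 0.45 kg, slides. Origin: centre of its underside. In place its origin is at x = -44, y = -204 mm of the organiser (44 mm off the step and off the paint box's end).
- small_pot: Small white lidded pot, 42 mm across and 35 mm high, between the paint box and the tub. Leave alone. Origin: centre of its underside.
- brush_jar: Glass jar of brushes, 69 mm across, 85 mm high, brushes to about 210 mm, on the right. Leave alone. Origin: centre of its underside.
- spray_can: Spray can, 52 mm across and 171 mm high, on the right. Leave alone. Origin: centre of its underside.
- pot_lid: Loose round wooden pot lid, 60 mm across and 12 mm high, on the left. Leave alone. Origin: centre of its underside.
- green_mirror: Green hand mirror lying flat on the left, disc 110 mm across and 10 mm thick, handle reaching 175 mm from the disc's centre along its -x. Leave alone. Origin: under the disc's centre.
- mug: White mug, 80 mm across and 90 mm high, near right. Leave alone. Origin: centre of its underside.
- brush: A single make-up brush, 170 mm long and about 12 mm thick, lying on the left, left of the paint box. Leave alone. Origin: under its middle; it lies along its x.
Not all that is in view belongs to the job. What is shaped like the tub but blue is not meant.

How it is judged:
By the outcome, as a careful person would: the job done as asked, in the order asked, and still so for the second after the job is handed in, with the robot touching nothing.
It also fails if it takes over 64 s, if anything falls off the work surface, if the arm or the gripper's body presses on something with over 40 N, if the wrist force passes 120 N, or if a joint passes its speed limit or range.

## Robot

A 7-joint arm with a two-finger parallel gripper is mounted at the origin on the work surface. World frame = base frame: x ahead of the robot, y to its left, z up, the work surface at z = 0. Lengths are in m, angles in rad, forces in N, time in s.
With the tool pointing down it reaches from about 0.425 to 0.95 m from the base axis. Payload 4.7 kg.
Tool frame: the origin (TCP) lies between the finger pads; the fingertips stand 25 mm ahead of it and the grasp point (between the pads) lies 6 mm ahead of it; x points along the fingers, z is the direction in which the jaws open and shut, and the axes are right-handed (so a half turn about x gives the same grasp; the last joint's range is limited). The gripper opens to 85 mm and grips with 20 to 120 N. Pads are 22 mm wide; open, the fingers measure 114 mm over their backs; the gripper's body (76 mm by 85 mm) begins 54 mm behind the grasp point. The pads swing forward as they close: fully open they stand 13 mm farther back than shut.
Start: joints at [1.153, 0.469, -0.049, 1.532, 0.024, 1.141, -0.082], TCP at [0.256, -0.625, 0.256] pointing down, gripper open.
Joint ranges: [-2.59, 2.59], [-0.33, 1.99], [-1.39, 1.29], [0.1, 2.45], [-1.04, 4.18], [0.21, 1.99], [-2.66, 2.66]. Speed limits (rad/s): [2.57, 2.57, 3.14, 3.14, 3.14, 3.14, 3.14].

## Interface

Orientations are given as a 3x3 rotation matrix whose columns are the frame's x, y, z axes.
In Python, from rig import * gives the robot as it stands. Calls block until the motion is done:
- movep(position, orientation): joint-space move of the TCP to a pose.
- move_l(position, attitude=None, feed=0.15, until_force=None): straight line of the TCP; attitude=None keeps the orientation; feed is the mean speed in m/s. With until_force (N) it stops when the force on the tool has changed by that much, and returns True; else False.
- move_joints(angles): joint-space move.
- command_gripper(opening, newtons=None): finger opening in m; newtons is the grip in N (None keeps the last); returns when the fingers have stopped.
- sleep(seconds).
- inverse_kinematics(position, orientation): joint angles nearest the present ones, or None.
- sense(): the state.
- camera(name): name is "scene" or "top"; returns (picture, depth): 480x640x3 uint8, red, green, blue; 480x640 float32, m along the optical axis (not along the pixel's ray), 0 where there is no reading.
- camera_params(name): a dict with "K" (3x3 intrinsics, pixels), "position" and "rotation" of the camera in the world. Camera axes: x right, y down, z forward; pixel columns grow to the right and rows downward; lengths in m; the calibration is good to about 2 mm. A picture is of the moment at which its call begins. camera_params takes no time and is no camera call.
A pose or a line that the arm cannot do raises Unreachable and nothing moves.
- finish_job(): hands the job in, once; it reports no verdict.
The state is a dict: "time_s": time; "joint_pos": joint angles; "qd": joint speeds; "joint_efforts": joint torques, N m; "position": TCP position; "tcp_rot": TCP orientation; "wrist_force": force on the tool from outside, world axes, zero at the start; "ft_torque": the same for the moment, N m; "finger_gap": finger opening in m.
Only numpy, scipy, OpenCV 4.12 (cv2) and the standard library are available. Lean on these libraries where they do the work, as an engineer would, in place of code of your own. Each camera call takes 0.05 s, during which the arm holds its last target. There are 200 camera calls.

## Working session

There is one attempt and no reset: what is moved stays moved. The work goes in short steps, each a Python script; the robot and the scene stay as the last script left them, time stands still between calls to the robot, and variables do not carry over. Pictures are saved under pics/ and viewed, about 8 in all and at most 12, crops included, and the job is handed in when it is done.

```bash
mkdir -p pics; ls
python3 - <<'E'
from rig import *
import cv2, numpy as np
for n in ("scene","top"):
    p,d=camera(n); cv2.imwrite(f"pics/{n}0.png",p[...,::-1]); np.savez(f"pics/{n}0.npz",p=p,d=d)
    c=camera_params(n); print(n,c)
print(sense()["time_s"])
E
```

```text
pics
scene {'K': array([[505.54685977,   0.        , 323.54600904],
       [  0.        , 505.54685977, 236.69890467],
       [  0.        ,   0.        ,   1.        ]]), 'position': array([0.94021243, 0.38999654, 1.09279139]), 'rotation': array([[-0.63204223,  0.64037181, -0.43640184],
       [ 0.77481519,  0.53207092, -0.34141171],
       [ 0.01356629, -0.55391739, -0.8324611 ]])}
top {'K': array([[541.35328993,   0.        , 319.32586957],
       [  0.        , 541.35328993, 241.42577362],
       [  0.        ,   0.        ,   1.        ]]), 'position': array([0.16687383, 0.01500379, 1.55143965]), 'rotation': array([[-0.09737367, -0.97458984,  0.20172508],
       [-0.99523616,  0.09436728, -0.02449082],
       [ 0.00483225, -0.20314885, -0.97913594]])}
0.1
```

View pics/top0.png

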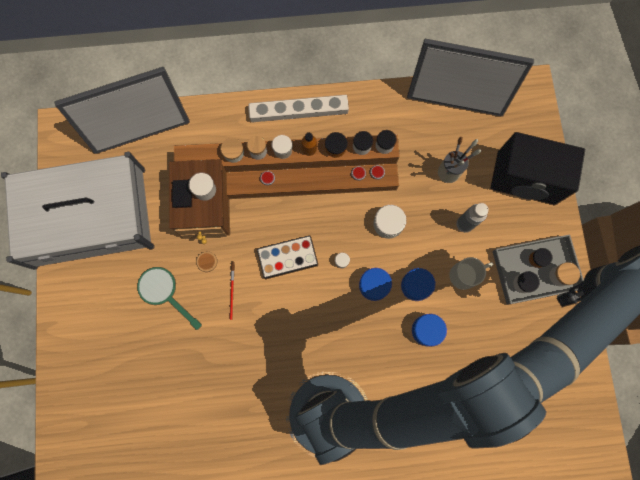

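View pics/scene0.png

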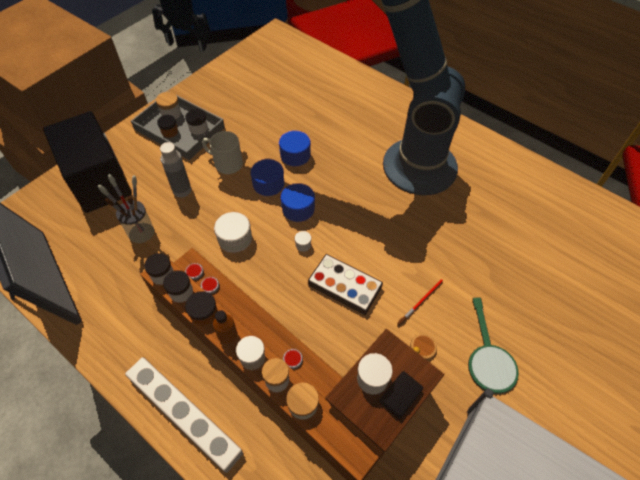

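Top view: paint box at about (287,257), tub (390,221), small pot (342,260), inner corner near (228,197), and the step's face running to about (398,188). Next I'll take an enlarged crop and numbers from the depth.

```bash
cat > h.py <<'E'
import numpy as np, cv2
from rig import *
def ray(name,u,v,z):
    "world point of pixel at height z"
    c=camera_params(name); r=c["rotation"]@np.linalg.inv(c["K"])@[u,v,1]; p=c["position"]
    return p+r*(z-p[2])/r[2]
def cloud(name,d):
    c=camera_params(name); v,u=np.mgrid[:480,:640]
    q=np.stack([u,v,np.ones_like(u)],-1)@np.linalg.inv(c["K"]).T*d[...,None]
    return q@c["rotation"].T+c["position"]
E
python3 - <<'E'
from h import *
f=np.load("pics/top0.npz"); p,d=f["p"],f["d"]; P=cloud("top",d); np.save("pics/P0.npy",P)
x0,y0=160,165
cv2.imwrite("pics/crop0.png",cv2.resize(p[y0:y0+150,x0:x0+267],None,fx=3,fy=3,interpolation=cv2.INTER_CUBIC)[...,::-1])
for n,(u,v) in dict(pal=(287,257),tub=(390,221),pot=(342,260),step=(310,182),table=(330,320),ped=(205,215),lid=(206,262),brush=(232,290)).items(): print(n,P[v,u].round(4))
# tub top / palette top / pot top / step top by height in windows
def win(u0,u1,v0,v1,z0,z1):
    W=P[v0:v1,u0:u1]; m=(W[...,2]>z0)&(W[...,2]<z1); return W[m],m
for n,a in dict(tub=(365,415,198,245,.052,.068),pot=(330,356,248,272,.027,.042)).items():
    Q,m=win(*a); 
    (cx,cy),r=cv2.minEnclosingCircle(Q[:,:2].astype(np.float32)); print(n,len(Q),cx,cy,r,np.median(Q[:,2]),Q[:,:2].mean(0))
Q,m=win(250,325,230,285,.018,.035)
print("pal",len(Q),cv2.minAreaRect((Q[:,:2]*1000).astype(np.float32)),Q.mean(0))
# step: front edge = min x of step-top points for each y
Q,m=win(228,398,165,205,.038,.050)
ys=Q[:,1]; E=[]
for b in np.arange(ys.min()+.01,ys.max()-.01,.01):
    s=Q[(ys>=b)&(ys<b+.01)]; 
    if len(s)>3: E.append((b+.005,s[:,0].min()))
E=np.array(E); k=np.polyfit(E[:,0],E[:,1],1); print("step fit x=k0*y+k1",k,np.std(np.polyval(k,E[:,0])-E[:,1]),ys.min(),ys.max())
E
```

```text
pal [0.4441 0.0732 0.0296]
tub [ 0.5136 -0.2276  0.0605]
pot [ 0.4201 -0.0821  0.0308]
step [ 0.6563 -0.0129  0.0425]
table [ 0.2567 -0.0318 -0.0005]
ped [0.5599 0.2787 0.1384]
lid [0.4542 0.306  0.0179]
brush [0.3672 0.2378 0.0128]
tub 722 0.5174331665039062 -0.22976742684841156 0.045077431946992874 0.060019249062157276 [ 0.51778924 -0.22942627]
pot 158 0.42133593559265137 -0.08206486701965332 0.021101202815771103 0.03501845779636181 [ 0.42089975 -0.08214795]
pal 1702 ((446.4840087890625, 72.64749145507812), (91.35704040527344, 160.04708862304688), 8.70221996307373) [0.44588543 0.07287992 0.0269838 ]
step fit x=k0*y+k1 [0.04065717 0.63009472] 0.000738758590341557 -0.27168879969280424 0.22723767747065265
```

View pics/crop0.png

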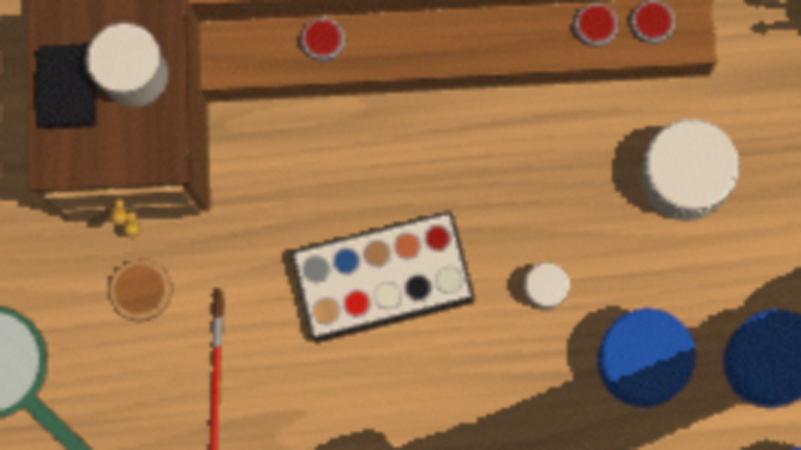

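Measured values match the given sizes: step length 499 mm, box 91×160 mm, tub top 60 mm. The box's front edge is inside the 0.425 m vertical-tool reach, so I'll check which tilts work.

```bash
cat >> h.py <<'E'
TH=-0.0406; CORNER=np.array([0.6393,0.2272])
RO=np.array([[np.cos(TH),-np.sin(TH)],[np.sin(TH),np.cos(TH)]])
def org(x,y): return CORNER+RO@[x,y]          # organiser -> world xy (m)
def inv(p): return RO.T@(np.asarray(p)[:2]-CORNER)
def att(yaw,tilt=0.):
    "push heading yaw (world); jaws perpendicular to it; tilt>0: fingers lean back, body ahead"
    h=np.array([np.cos(yaw),np.sin(yaw),0]); z=np.array([-np.sin(yaw),np.cos(yaw),0])
    x=-np.cos(tilt)*np.array([0,0,1])-np.sin(tilt)*h
    return np.stack([x,np.cross(z,x),z],1)
def att2(yaw,tilt=0.):
    R=att(yaw,tilt); return np.stack([R[:,0],-R[:,1],-R[:,2]],1)
E
python3 - <<'E'
from h import *
t0=sense()["time_s"]
P=np.load("pics/P0.npy")
# pedestal inner side check at its top
W=P[170:235,200:245].reshape(-1,3); W=W[(W[:,2]>.12)&(W[:,2]<.138)]
for b in np.arange(.53,.66,.02):
    s=W[(W[:,0]>=b)&(W[:,0]<b+.02)]
    if len(s): q=s[s[:,1].argmin()]; print("ped",q.round(4),inv(q).round(4))
print("pal org",inv([.4465,.0726]),"tub org",inv([.5175,-.2295]),org(-.045,-.08),org(-.044,-.204))
for yaw in (0.152,):
  h=np.array([np.cos(yaw),np.sin(yaw)])
  for back in (.060,.075,.09):
    p=np.array([.4465,.0726])-h*back
    for t in (0,.15,.3,.45,.6):
      print(back,p.round(3),t,[None if (q:=inverse_kinematics([*p,z],A(yaw,t))) is None else q[[3,5,6]].round(2) if hasattr(q,'shape') else np.round(q,2) for A in(att,att2) for z in (.025,.10)])
for nm,p,yaw in (("left",org(-.045,-.2),np.pi/2+TH),("tubstart",(.50,-.30),1.3+TH),("tubfwd",org(-.11,-.204),TH)):
  for t in (0,.3): print(nm,p,[None if (q:=inverse_kinematics([*p,z],A(yaw,t))) is None else np.round(q,2) for A in(att,att2) for z in(.035,.12)])
print(sense()["time_s"]-t0)
E
```

```text
ped [0.5482 0.2343 0.1347] [-0.0913  0.0034]
ped [0.5674 0.233  0.1358] [-0.0721  0.0028]
ped [0.5879 0.2323 0.1324] [-0.0516  0.003 ]
ped [0.6023 0.2316 0.1313] [-0.0371  0.0029]
ped [0.617  0.231  0.1294] [-0.0224  0.0029]
ped [0.6406 0.23   0.1269] [0.0012 0.0029]
ped [0.6544 0.2289 0.1285] [0.015  0.0023]
pal org [-0.18636608 -0.16229813] tub org [-0.1031627  -0.46126737] [0.59108998 0.14909242] [0.58705613 0.02515402]
0.06 [0.387 0.064] 0 [array([2.33, 0.53, 0.72]), array([2.27, 0.76, 0.78]), array([ 2.35,  0.41, -2.1 ]), array([ 2.29,  0.62, -2.02])]
0.06 [0.387 0.064] 0.15 [array([2.24, 0.72, 0.83]), array([2.19, 0.92, 0.86]), array([ 2.25,  0.6 , -2.02]), array([ 2.21,  0.79, -1.95])]
0.06 [0.387 0.064] 0.3 [array([2.15, 0.9 , 0.88]), array([2.11, 1.05, 0.95]), array([ 2.16,  0.78, -1.97]), array([ 2.13,  0.94, -1.91])]
0.06 [0.387 0.064] 0.45 [array([2.06, 1.05, 0.95]), array([2.03, 1.18, 1.  ]), array([ 2.08,  0.95, -1.93]), array([ 2.05,  1.1 , -1.88])]
0.06 [0.387 0.064] 0.6 [array([1.98, 1.2 , 0.99]), array([1.96, 1.32, 1.02]), array([ 2. ,  1.1, -1.9]), array([ 1.98,  1
[... 2262 characters left out ...]
([ 1.13,  0.81, -1.18,  1.88,  1.1 ,  1.29,  2.33]), array([ 0.41,  0.61, -0.12,  1.96,  0.61,  0.68, -0.5 ]), array([ 0.5 ,  0.48, -0.23,  1.91,  0.56,  0.84, -0.41])]
tubfwd [0.52111052 0.02783288] [array([ 0.37,  0.63, -0.66,  2.04,  0.62,  0.67,  0.84]), array([ 0.49,  0.52, -0.8 ,  1.99,  0.5 ,  0.84,  0.93]), array([ 0.1 ,  0.55, -0.3 ,  2.06,  0.28,  0.57, -2.01]), array([ 0.2 ,  0.43, -0.42,  2.01,  0.25,  0.76, -1.98])]
tubfwd [0.52111052 0.02783288] [array([ 0.4 ,  0.77, -0.72,  1.85,  0.46,  1.04,  0.98]), array([ 0.45,  0.66, -0.79,  1.81,  0.39,  1.17,  1.03]), array([ 0.11,  0.66, -0.29,  1.87,  0.15,  0.94, -1.87]), array([ 0.15,  0.54, -0.35,  1.83,  0.13,  1.1 , -1.87])]
0.0
```

```bash
cat >> h.py <<'E'
def st(m=""):
    s=sense(); print(m,"t%.1f"%s["time_s"],s["position"].round(4),"org",inv(s["position"]).round(4),"F",np.round(s["wrist_force"],1))
def snap(n):
    p,d=camera("top"); cv2.imwrite(f"pics/{n}.png",cv2.resize(p[165:315,160:427],None,fx=3,fy=3,interpolation=cv2.INTER_CUBIC)[...,::-1])
    P=cloud("top",d); np.save(f"pics/{n}.npy",P); return P
E
python3 - <<'E'
from h import *
T=.12; y0=.152; h=np.array([np.cos(y0),np.sin(y0)]); c=np.array([.4465,.0726])
s=sense()
move_l(s["position"]+[0,0,.06],feed=.25)
b=c-h*.085
movep([*b,.16],att(y0,T)); st("above")
move_l([*b,.055],feed=.15)
hit=move_l([*b,-.005],feed=.02,until_force=3); st(f"probe {hit}")
z=sense()["position"][2]+.008
move_l([*b,z],feed=.05); st("up")
hit=move_l([*(c-h*.045),z],feed=.05,until_force=12); st(f"c {hit}")
E
```

```text
above t3.0 [0.363  0.0592 0.1601] org [-0.2693 -0.1791] F [-0.7  0.   0.3]
probe True t5.8 [0.3626 0.0597 0.0125] org [-0.2697 -0.1786] F [ 0.1 -0.8  6.2]
up t6.1 [0.3627 0.0597 0.0207] org [-0.2696 -0.1786] F [ 0.8 -0.6 -0.3]
c False t7.1 [0.4017 0.0657 0.0204] org [-0.2308 -0.171 ] F [-2.7  0.7  1. ]
```

Run:
```python
from h import *
z=.0205
hit=move_l([*org(-.113,-.150),z],att(TH,.12),feed=.06,until_force=25); st(f"push {hit}")
hit=move_l([*org(-.088,-.150),z],feed=.025,until_force=8); st(f"press {hit}")
P=snap("a1")
W=P[180:290,230:340]; m=(W[...,2]>.018)&(W[...,2]<.035)&(W[...,0]>.5); Q=W[m]; print(len(Q),cv2.minAreaRect((Q[:,:2]*1000).astype(np.float32)))
```

```text
push False t9.2 [0.5202 0.0819 0.0205] org [-0.1131 -0.15  ] F [-2.4 -0.5  0. ]
press True t9.8 [0.531  0.0814 0.0199] org [-0.1023 -0.15  ] F [-0.1  0.2 -0.6]
204 ((577.8297119140625, 67.00872039794922), (320.11846923828125, 116.16006469726562), 87.38115692138672)
```

View pics/a1.png

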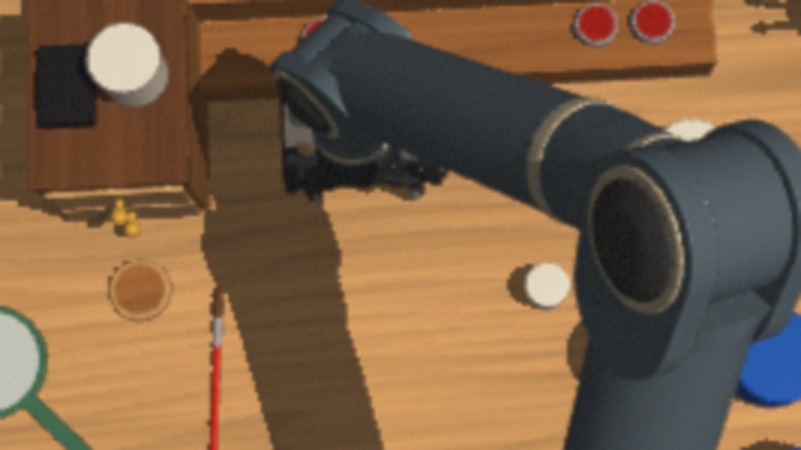

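The box has reached the step with its left end at about (285,150) in the crop. Next is the left push on its free end.

Run:
```python
from h import *
move_l([*org(-.130,-.150),.03],feed=.1)
move_l([*org(-.130,-.150),.15],feed=.25)
L=att2(np.pi/2+TH)
movep([*org(-.045,-.29),.14],L); command_gripper(.04); st("r")
move_l([*org(-.045,-.29),.030],feed=.15); st("down")
hit=move_l([*org(-.045,-.195),.030],feed=.06,until_force=20); st(f"left {hit}")
hit=move_l([*org(-.045,-.150),.030],feed=.025,until_force=8); st(f"press {hit}")
move_l([*org(-.045,-.21),.030],feed=.1)
move_l([*org(-.045,-.25),.15],feed=.25)
move_l([*org(-.14,-.33),.22],feed=.3); st("away")
P=snap("a2")
W=P[165:290,200:340]; m=(W[...,2]>.018)&(W[...,2]<.034)&(W[...,0]>.5); Q=W[m]; print(len(Q),cv2.minAreaRect((Q[:,:2]*1000).astype(np.float32)),[inv(q[:2]) for q in cv2.boxPoints(cv2.minAreaRect((Q[:,:2]).astype(np.float32)))])
```

```text
r t12.5 [ 0.5826 -0.0607  0.1401] org [-0.045 -0.29 ] F [ 0.5 -0.1  1.7]
down t13.4 [ 0.5833 -0.0606  0.0307] org [-0.0443 -0.2899] F [-0.  -0.1  0.2]
left False t15.1 [0.5864 0.0342 0.03  ] org [-0.045 -0.195] F [-0.7 -1.1 -0.3]
press True t16.2 [0.5871 0.0618 0.0296] org [-0.0454 -0.1674] F [-0.4 -0.1 -0.4]
away t18.1 [ 0.4856 -0.0962  0.219 ] org [-0.1404 -0.3293] F [-0.   0.1  1. ]
1794 ((596.3359375, 121.92974853515625), (113.79617309570312, 386.5865783691406), 6.732180118560791) [array([-0.12527656,  0.07499716]), array([-0.06441203, -0.30676804]), array([ 0.04796498, -0.28885187]), array([-0.01289955,  0.09291333])]
```

View pics/a2.png

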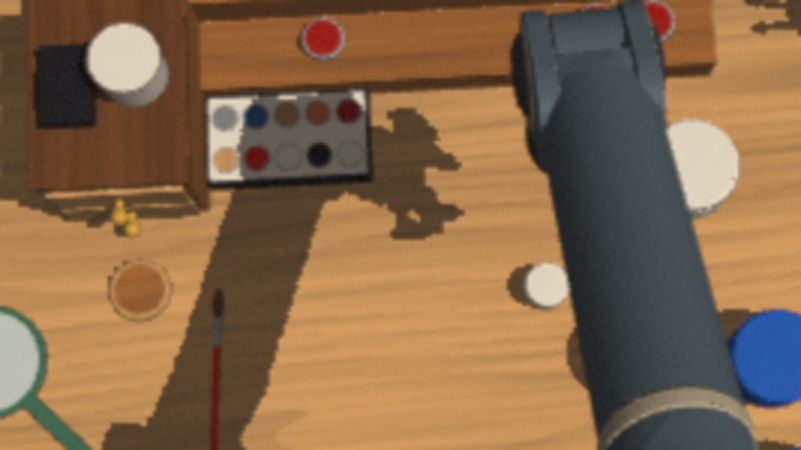

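The paint box sits in the corner: (207,97) to (370,180) in the crop. I'll get a cleaner fit from the saved cloud.

```bash
sed -i 's/0.2272\]/0.2299]/' h.py
python3 - <<'E'
from h import *
Q=np.load("pics/a2.npy").reshape(-1,3); o=(Q[:,:2]-CORNER)@RO
m=(Q[:,2]>.022)&(Q[:,2]<.031)&(o[:,0]>-.12)&(o[:,0]<-.002)&(o[:,1]>-.2)&(o[:,1]<-.003)
q=o[m]; print(m.sum(),q.min(0),q.max(0))
for k in np.arange(-.16,0,.02):
    s=q[(q[:,1]>=k)&(q[:,1]<k+.02)]; print(k.round(2),s[:,0].min().round(4),s[:,0].max().round(4))
print("tub",inv([.5175,-.2295]))
E
```

```text
1201 [-0.09045288 -0.15977016] [-0.00207983 -0.00305469]
-0.16 -0.09 -0.0021
-0.14 -0.0896 -0.0026
-0.12 -0.0885 -0.0023
-0.1 -0.0904 -0.0028
-0.08 -0.0897 -0.0023
-0.06 -0.0905 -0.0024
-0.04 -0.0897 -0.0028
-0.02 -0.0883 -0.0023
tub [-0.10305311 -0.46396515]
```

Run:
```python
from h import *
P=np.load("pics/P0.npy")
W=P[190:250,440:500].reshape(-1,3)
for a,b in((.01,.04),(.05,.13),(.14,.18)):
    q=W[(W[:,2]>a)&(W[:,2]<b)]; print(a,len(q),q.min(0),q.max(0))
for n,(u,v) in dict(can=(481,211)).items(): print(n,ray("top",u,v,.171))
W=P[250,440:500];print(P[255:300:8,450:492:8].reshape(-1,3).round(3)[:, :].tolist()[:12])
```

```text
0.01 82 [ 0.40810195 -0.56730353  0.01033105] [ 0.59168192 -0.42799748  0.0398743 ]
0.05 199 [ 0.47104817 -0.46897891  0.05038103] [ 0.51746882 -0.42745403  0.12997715]
0.14 226 [ 0.47374608 -0.47177278  0.14032844] [ 0.51909689 -0.43443543  0.17806732]
can [ 0.49177001 -0.4521833   0.171     ]
[[0.41, -0.4, -0.003], [0.407, -0.421, 0.005], [0.405, -0.446, -0.001], [0.403, -0.468, 0.002], [0.401, -0.493, -0.004], [0.398, -0.514, 0.003], [0.387, -0.397, -0.005], [0.374, -0.399, 0.071], [0.38, -0.438, 0.014], [0.374, -0.452, 0.041], [0.364, -0.457, 0.095], [0.366, -0.489, 0.067]]
```

Run:
```python
from h import *
c=np.array([-.1031,-.464]); g=np.array([-.044,-.204]); h=(g-c)/np.linalg.norm(g-c)
yaw=np.arctan2(h[1],h[0])+TH; A=att2(yaw)
movep([*org(*(c-h*.088)),.18],A); command_gripper(.045)
move_l([*org(*(c-h*.088)),.034],feed=.15); st("down")
hit=move_l([*org(*(g-h*.062)),.034],feed=.07,until_force=20); st(f"push {hit}")
hit=move_l([*org(*(g-h*.035)),.034],feed=.025,until_force=6); st(f"press {hit}")
p=inv(sense()["position"]); print("est tub",p+h*.049)
move_l([*org(*(p-h*.05)),.034],feed=.1)
move_l([*org(*(p-h*.06)),.16],feed=.25)
move_l([*org(-.2,-.40),.22],feed=.3); st("away")
P=snap("a3"); Q=P.reshape(-1,3); o=(Q[:,:2]-CORNER)@RO
m=(Q[:,2]>.053)&(Q[:,2]<.066)&(o[:,0]>-.15)&(o[:,0]<.01)&(o[:,1]>-.28)&(o[:,1]<-.13)
print(m.sum(),cv2.minEnclosingCircle(o[m].astype(np.float32)),o[m].mean(0),o[m].min(0),o[m].max(0))
```

```text
down t20.4 [ 0.4951 -0.3148  0.0348] org [-0.1219 -0.5501] F [-0.5  0.6  0.3]
push False t24.7 [ 0.5708 -0.0321  0.034 ] org [-0.0578 -0.2646] F [-0.4 -1.9  0.9]
press True t25.4 [ 0.5744 -0.0176  0.0337] org [-0.0548 -0.25  ] F [ 0.1 -0.3  1.1]
est tub [-0.04393904 -0.20219753]
away t27.4 [ 0.4238 -0.1608  0.2192] org [-0.1995 -0.3991] F [ 0.7  0.9 -0.6]
691 ((-0.040677573531866074, -0.19962717592716217), 0.048487819731235504) [-0.04401296 -0.20277583] [-0.08731867 -0.24674099] [ 0.00372216 -0.15823492]
```

View pics/a3.png

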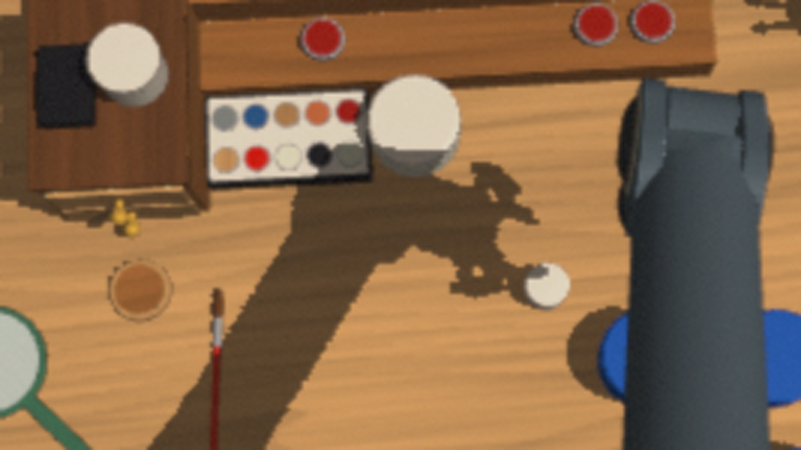

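The tub is at organiser (-44,-203) mm against a target of (-44,-204). One gentle 45° press will seat it against both faces, then a last check.

Run:
```python
from h import *
g=np.array([-.044,-.204]); h=np.array([1,1])/2**.5; A=att(np.pi/4+TH); A2=att2(np.pi/4+TH)
k=[q for q in (A,A2) if inverse_kinematics([*org(*(g-h*.085)),.036],q) is not None]
q0=sense()["joint_pos"]; k.sort(key=lambda q:np.abs(np.array(inverse_kinematics([*org(*(g-h*.085)),.16],q))-q0).max())
movep([*org(*(g-h*.085)),.16],k[0]); command_gripper(.035)
move_l([*org(*(g-h*.085)),.036],feed=.15)
hit=move_l([*org(*(g-h*.035)),.036],feed=.025,until_force=7); st(f"press {hit}")
p=inv(sense()["position"])
move_l([*org(*(p-h*.05)),.036],feed=.1)
move_l([*org(*(p-h*.06)),.16],feed=.25)
move_l([.36,-.30,.25],feed=.3); st("away")
sleep(.3); P=snap("a4"); Q=P.reshape(-1,3); o=(Q[:,:2]-CORNER)@RO
m=(Q[:,2]>.056)&(Q[:,2]<.064)&(o[:,0]>-.15)&(o[:,0]<0.003)&(o[:,1]>-.28)&(o[:,1]<-.13)
print(m.sum(),o[m].mean(0),o[m].min(0),o[m].max(0))
m=(Q[:,2]>.022)&(Q[:,2]<.031)&(o[:,0]>-.12)&(o[:,0]<-.002)&(o[:,1]>-.159)&(o[:,1]<-.003)
q=o[m]
for k in np.arange(-.16,0,.04):
    s=q[(q[:,1]>=k)&(q[:,1]<k+.04)]; print(k.round(2),s[:,0].min().round(4),s[:,0].max().round(4))
W=P[248:272,330:356].reshape(-1,3); W=W[(W[:,2]>.027)&(W[:,2]<.042)]; print("pot",W.mean(0))
```

```text
press True t30.9 [ 0.5493 -0.0058  0.0352] org [-0.0804 -0.2392] F [-0.3 -0.8 -0.4]
away t33.4 [ 0.3604 -0.2985  0.249 ] org [-0.2572 -0.5393] F [ 0.4  0.1 -1. ]
556 [-0.04426488 -0.20227536] [-0.08714193 -0.24718902] [-2.46444980e-05 -1.58397001e-01]
-0.16 -0.0897 -0.0024
-0.12 -0.0905 -0.0025
-0.08 -0.0906 -0.0027
-0.04 -0.0901 -0.0021
pot [ 0.42094686 -0.08212889  0.03477741]
```

View pics/a4.png

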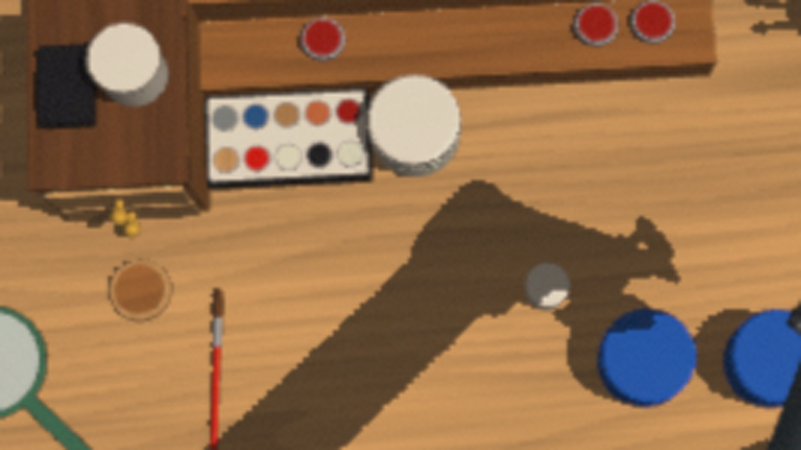

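The final view shows the box in the corner at (207,97) to (370,185), the tub against the step and the box's end at (415,122), and the pot, lid, brush and blue tubs where they were. Handing in.

```bash
python3 -c "
from h import *
finish_job(); st()"
```

```text
the job is handed in; nothing more can be done
the job is handed in; nothing more can be done
```

The paint box and the tub are both in place. I handed the job in at about 33.5 s with the arm clear of everything.

**What I did:** I pushed the paint box forward with the open fingers, turning it square to the step, and then pushed it left along the step into the pedestal. Next I pushed the tub along the step to the box's free end and gave it a light 45° press to seat it against both.

**Last checks from the camera:**
- **Paint box:** its edges are parallel to the step within about 0.5 mm. The measured gap of about 2 mm at the step and at the pedestal is within the camera error. Both pushes ended in firm contact.
- **Tub:** it sits at (-44, -202) mm in the organiser frame, against a target of (-44, -204) mm.
- **Left alone:** the small pot measured within 0.1 mm of its start. The pot lid, the brush, the green mirror and two blue tubs look unmoved in the last picture. The brush jar, spray can and mug were not re-measured.

**One disagreement:** the pedestal's inner side measured about 3 mm farther left than my first estimate of the corner. I corrected the corner before placing the tub, and the pushes' stopping points agreed with the correction.

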